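Free and set the jigger speed selector

ROBOT

A 7-joint arm with a two-finger parallel gripper is mounted at the origin on a cart in front of the work surface, level with it; the furniture and walls round the work are solid. World frame = base frame: x ahead of the robot, y to its left, z up, the work surface at z = 0. Lengths are in m, angles in rad, forces in N, time in s.
With the tool pointing down it reaches from about 0.375 to 0.925 m from the base axis. Payload 3.1 kg.
Tool frame: the origin (TCP) lies between the finger pads; the fingertips stand 19 mm ahead of it and the grasp point (between the pads) is the TCP; z points along the fingers, y is the direction in which the jaws open and shut (so a half turn about z gives the same grasp; the last joint's range is limited). The gripper opens to 85 mm and grips with 20 to 120 N. Pads are 22 mm wide; open, the fingers measure 114 mm over their backs; the gripper's body (76 mm by 85 mm) begins 54 mm behind the grasp point. The pads swing forward as they close: fully open they stand 13 mm farther back than shut.
Start: joints at [1.063, 0.383, 0.044, 1.598, -0.018, 1.161, -0.05], TCP at [0.259, -0.596, 0.25] pointing down, gripper open.
Joint ranges: [-2.61, 2.61], [-0.41, 2.15], [-1.48, 1.57], [0, 2.5], [-1.57, 4.71], [0.05, 1.97], [-2.85, 2.85]. Speed limits (rad/s): [2.79, 2.79, 3.14, 3.14, 3.14, 3.14, 3.14].

INTERFACE

Orientations are given as a unit quaternion [x, y, z, w].
In Python, from bench import move_ptp, movel, move_j, move_gripper, pause, inverse_kinematics, read_camera, camera_params, MotionError, sign_off, look_for, tip_of, read_time_s, read_qpos, read_joint_vel, read_effort, read_eef_pos, read_tcp_rot, read_ft_force, read_ft_torque, read_finger_gap gives the robot as it stands. Calls block until the motion is done:
- move_ptp(position, orientation): joint-space move of the TCP to a pose.
- movel(position, orientation=None, speed=0.15): straight line of the TCP; orientation=None keeps the orientation; speed is the mean speed in m/s.
- move_j(angles): joint-space move.
- move_gripper(opening, effort=None): finger opening in m; effort is the grip in N (None keeps the last); returns when the fingers have stopped.
- pause(seconds).
- inverse_kinematics(position, orientation): joint angles nearest the present ones, or None.
- read_camera(name): name is "side" or "top"; returns the picture (384x512x3 uint8, red, green, blue); there is no depth.
- camera_params(name): a dict with "K" (3x3 intrinsics, pixels), "camera_from_world" (4x4, takes a point from world to camera coordinates). Camera axes: x right, y down, z forward; pixel columns grow to the right and rows downward; lengths in m; the calibration is good to about 2 mm. A picture is of the moment at which its call begins. camera_params takes no time and is no camera call.
A pose or a line that the arm cannot do raises MotionError and nothing moves.
- sign_off(): hands the job in, once; it reports no verdict.
Trained networks look in the newest picture that a camera, given by its name, has taken for a name from the list of things; names that differ only in an ending like _2 or _b are one class to them, and where a whole thing is asked for, a point or a joint stands for the part that bears it (a point fixed in the world has none). Each returns a list of dicts, best first, with "confidence" (0 to 1); they miss things now and then, are a little off and sometimes report something else, mostly with a low value. They report only what shows in the picture. A call takes as long as a camera call.
- look_for(camera, name): "at" ([column, row] in pixels, amid what is visible of it).
- tip_of(camera, name): "at" ([column, row] in pixels: a listed point, or the origin of a listed thing).
Readings, each from a call of its own:
- read_time_s(): time.
- read_qpos(): joint angles.
- read_joint_vel(): joint speeds.
- read_effort(): joint torques, N m.
- read_eef_pos(): TCP position.
- read_tcp_rot(): TCP orientation.
- read_ft_force(): force on the tool from outside, world axes, zero at the start.
- read_ft_torque(): the same for the moment, N m.
- read_finger_gap(): finger opening in m.
Only numpy, scipy, OpenCV 4.12 (cv2) and the standard library are available. Lean on these libraries where they do the work, as an engineer would, in place of code of your own. Each camera call takes 0.05 s, during which the arm holds its last target.

TASK

Get the jigger's speed control ready: swing the yellow stop arm on the control box outward, away from the selector, until it clicks home at its far end. Then turn the selector clockwise by its red post to the fourth speed, four clicks on from the white off mark (it may already stand on off or on the first or second speed), without running on past the fourth. Leave the clay and the cup beside it where they are.

Things in the scene. Friction and masses are not known exactly. Their poses are not given: they have to be found in the camera images.
- control_box: control box with a blue lid, fixed to the table, 160 x 200 mm, 56 mm high to the lid's top face; origin at the centre of its underside, z up, x away from the robot at yaw 0 (yaw varies), y left. On the lid: speed selector (near left) and yellow stop arm (far right). Both can be pushed with a closed gripper pointing down; keep the fingertips 5 mm or more above the lid.
- selector_axis (a point): vertical axis of the selector at the lid's top face (56 mm above the table), at x -20, y +25 mm in the box frame; axes as the box. The hub round it has radius 17 mm and stands 24 mm above the lid. Black bars on the dial plate mark speeds 1 to 5, longer with speed; a white bar marks off.
- selector (a joint): speed selector, rad: 0 = off (lever along the box's +y), growing clockwise seen from above (+y over +x to -y). Six clicks: off 0, speeds 1 to 5 at 0.524, 1.047, 1.571, 2.094, 2.618. Past half way a spring pulls the lever into the next click; this takes 3 to 4 N at the post. Starts on off, 1 or 2. While the stop arm is closed the post strikes its tip before reaching speed 3.
- selector_post (a point): on the axis of the selector's upright red post (17 mm diameter, from 12 to 38 mm above the lid), 30 mm above the lid, 55 mm from the selector axis, at the end of a black lever 14 mm wide that lies 9 to 21 mm above the lid; turns with the selector
- stop_hinge (a point): vertical hinge axis of the stop arm at the lid's top face, at x +40, y -53 mm in the box frame; axes as the box. Boss radius 12 mm, 24 mm high. The arm is a flat bar 16 mm wide (8 mm to each side of the hinge axis), 9 to 19 mm above the lid, reaching 87 mm from the hinge.
- stop_arm (a joint): yellow stop arm, rad: 0 = closed (points along the box's +y, across the post's path), growing clockwise seen from above: its tip swings towards the box's +x, away from the selector and past the box's far edge. Slight friction; from about 1.1 a spring ball resists (about 2 N at the stud); past 1.6 it drives the arm to its end stop at 1.80, where it stays.
- stop_stud (a point): on the axis of the arm's black stud (12 mm diameter, its top 36 mm above the lid), 30 mm above the lid, 68 mm from the hinge; swings with the arm
- terra_cup: loose terracotta cup, 66 mm diameter, 63 mm high, standing left of the box; origin at the centre of its foot
- clay_lump_1: loose grey lump of clay, 39 x 66 x 26 mm, lying right of the box; origin under its centre
- clay_lump_2: loose grey lump of clay, 62 x 59 x 42 mm, lying behind the box to the right; origin under its centre

How it is judged:
By the outcome, as a careful person would: the job done as asked, in the order asked, and still so for the second after the job is handed in, with the robot touching nothing.
It also fails if it takes over 58 s, if anything falls off the work surface, if the arm or the gripper's body presses on something with over 40 N, if the wrist force passes 120 N, or if a joint passes its speed limit or range.

## Working session

There is one attempt and no reset: what is moved stays moved. The work goes in short steps, each a Python script; the robot and the scene stay as the last script left them, time stands still between calls to the robot, and variables do not carry over. Pictures are saved under pics/ and viewed, and the job is handed in when it is done.

```bash
ls; mkdir -p pics; python3 - <<'E'
from bench import *
import cv2, numpy as np
print(read_time_s(), read_tcp_rot(), read_finger_gap())
for c in ("side","top"):
    im=read_camera(c); cv2.imwrite(f"pics/{c}0.png",cv2.resize(im[:,:,::-1],(800,600)))
    p=camera_params(c); print(c,np.round(p["K"],1).tolist(),np.round(p["camera_from_world"],3).tolist())
    for n in ("control_box","selector_axis","selector_post","stop_hinge","stop_stud","terra_cup","clay_lump_1"):
        print(n,[(np.round(d["at"],1).tolist(),round(d["confidence"],2)) for d in tip_of(c,n)[:3]])
print(read_time_s())
E
```

```text
pics
0.0 [ 9.79072750e-01  2.03506087e-01 -3.37057736e-04 -1.30731093e-03] 0.08551610430468304
side [[475.2, 0.0, 248.8], [0.0, 475.2, 190.8], [0.0, 0.0, 1.0]] [[-0.917, -0.398, -0.014, 0.493], [-0.128, 0.328, -0.936, 0.186], [0.377, -0.857, -0.352, 1.198], [0.0, 0.0, 0.0, 1.0]]
control_box [([276.9, 222.8], 0.6), ([305.2, 193.1], 0.28)]
selector_axis [([278.5, 214.3], 0.81)]
selector_post [([270.5, 207.0], 0.49)]
stop_hinge [([273.0, 199.0], 0.56)]
stop_stud [([262.1, 197.0], 0.43)]
terra_cup [([251.8, 269.0], 0.69)]
clay_lump_1 [([306.0, 190.5], 0.69), ([239.9, 192.4], 0.54)]
top [[389.5, 0.0, 258.6], [0.0, 389.5, 189.5], [0.0, 0.0, 1.0]] [[-0.019, -0.999, 0.029, -0.087], [-0.985, 0.014, -0.172, 0.584], [0.172, -0.032, -0.985, 1.008], [0.0, 0.0, 0.0, 1.0]]
control_box [([250.3, 229.9], 0.63)]
selector_axis [([243.6, 238.5], 0.91), ([247.1, 229.6], 0.23)]
selector_post [([218.8, 234.0], 0.58)]
stop_hinge [([317.5, 152.0], 0.73), ([271.9, 213.1], 0.57), ([249.6, 231.9], 0.36)]
stop_stud [([247.3, 210.5], 0.6)]
terra_cup [([147.7, 249.4], 0.89)]
clay_lump_1 [([316.5, 153.1], 0.69), ([362.4, 230.5], 0.62)]
0.8
```

View pics/top0.png

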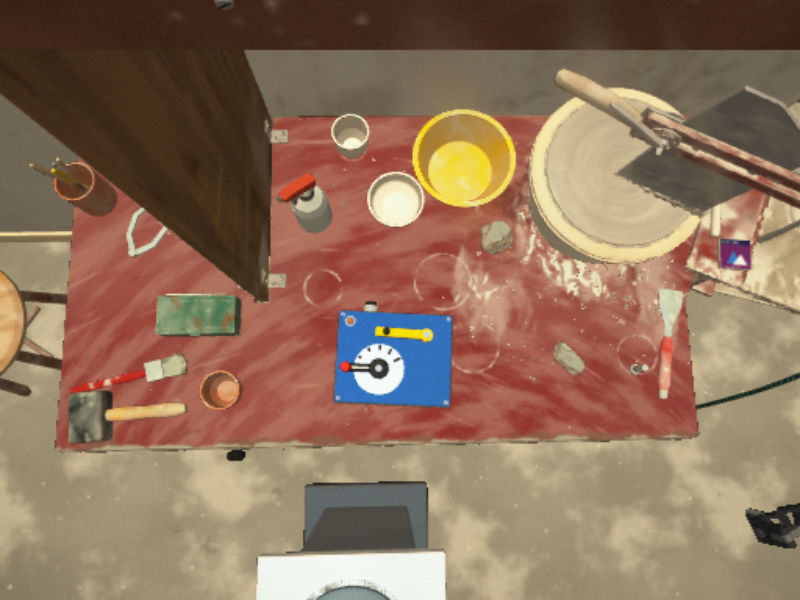

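View pics/side0.png

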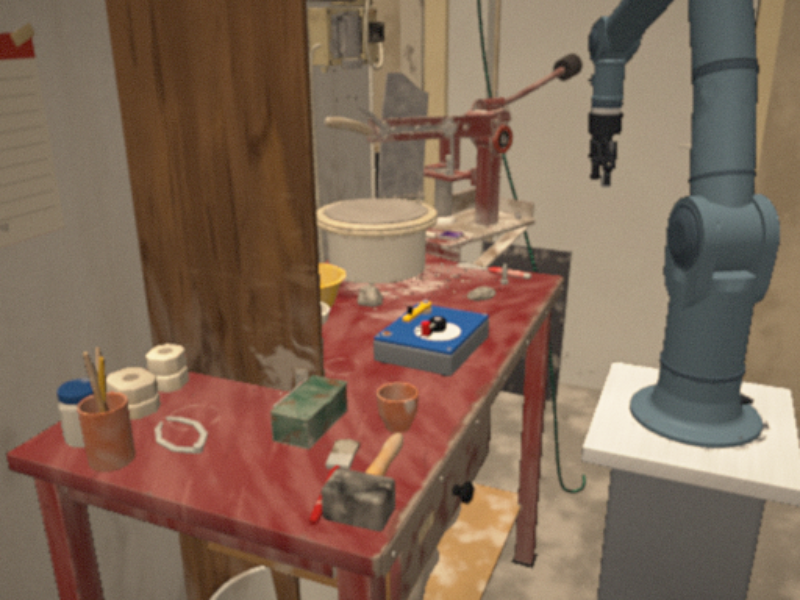

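The top view (800-px scale) shows the box with lid corners near (338,311), (452,316), (449,405) and (335,402). The selector hub is at (379,368) and the red post at (346,366), so the lever points left, near off. The arm's hinge is at (427,335) and its stud at (387,331), so the arm is closed. A tall wooden board stands at left-rear, and its edge is at column 268. Next I'll fit the box pose.

```bash
cat > h.py <<'E'
from bench import *
import cv2, numpy as np
from scipy.optimize import least_squares
def proj(c,P):
    p=camera_params(c); T=np.array(p["camera_from_world"]); K=np.array(p["K"])
    q=(T[:3,:3]@np.atleast_2d(P).T).T+T[:3,3]; q=q@K.T; return q[:,:2]/q[:,2:]
def back(c,uv,z):
    p=camera_params(c); T=np.array(p["camera_from_world"]); K=np.array(p["K"])
    R=T[:3,:3]; o=-R.T@T[:3,3]; d=R.T@np.linalg.solve(K,[uv[0],uv[1],1]); return o+d*(z-o[2])/d[2]
def b2w(box,P):
    x,y,a=box; P=np.atleast_2d(P); c,s=np.cos(a),np.sin(a)
    return np.c_[x+c*P[:,0]-s*P[:,1],y+s*P[:,0]+c*P[:,1],P[:,2]]
E
python3 - <<'E'
from h import *
im=read_camera("top")
hsv=cv2.cvtColor(im,cv2.COLOR_RGB2HSV)
m=cv2.inRange(hsv,(100,120,60),(125,255,255))
m[:, :200]=0; m[:,310:]=0; m[:180]=0; m[275:]=0
cs,_=cv2.findContours(m,cv2.RETR_EXTERNAL,cv2.CHAIN_APPROX_NONE); k=max(cs,key=cv2.contourArea)
k=cv2.convexHull(k)
M=np.zeros(m.shape,np.uint8); cv2.fillPoly(M,[k],255)
ys,xs=np.nonzero(M); print(len(xs), cv2.minAreaRect(k))
# fit by soft mask overlap
loc=np.array([[80,100,56],[80,-100,56],[-80,-100,56],[-80,100,56]])/1e3
tgt=cv2.GaussianBlur(M.astype(float)/255,(0,0),1)
def f(b):
    q=proj("top",b2w(b,loc)); R=np.zeros(M.shape,np.uint8)
    S=cv2.fillPoly(np.zeros((M.shape[0]*8,M.shape[1]*8),np.uint8),[np.round((q+.5)*8).astype(np.int32)],255)
    S=cv2.resize(S,(512,384),interpolation=cv2.INTER_AREA)/255.
    return ((cv2.GaussianBlur(S,(0,0),1)-tgt)[170:290,190:320]).ravel()
from scipy.optimize import minimize
g=back("top",[xs.mean(),ys.mean()],.056)
r=minimize(lambda b:(f(b*[1,1,5])**2).sum(),[g[0],g[1],0.],method="Nelder-Mead",options=dict(initial_simplex=np.array([[g[0],g[1],0],[g[0]+.01,g[1],0],[g[0],g[1]+.01,0],[g[0],g[1],.02]]),xatol=1e-5))
b=r.x*[1,1,5]; print(b,r.fun)
for s,c,z in (("selector_axis",(-.02,.025,.056),.056),("stop_hinge",(.04,-.053,.056),.056),("stop_stud",(.04,.015,.086),.086),("selector_post",(-.02,.08,.086),.086)):
    for cam in("top","side"):print(s,cam,proj(cam,b2w(b,c)).round(1))
A=b2w(b,(-.02,.025,.056))[0]
P=back("top",[218.8,234.0],.086); print("axis",A,"post",P, np.linalg.norm(P[:2]-A[:2]))
np.save("box.npy",b)
v=im[180:270,200:300,::-1].copy(); cv2.imwrite("pics/z1.png",cv2.resize(v,(800,720),interpolation=cv2.INTER_CUBIC)[:600])
for n,z in(("terra_cup",0),("clay_lump_1",0)):
    print(n,[back("top",d["at"],0).round(3).tolist() for d in tip_of("top",n)])
print(read_time_s())
E
```

```text
4317 ((251.563720703125, 229.00271606445312), (73.35913848876953, 58.0325813293457), 2.436648368835449)
[ 0.47585146 -0.0755381  -0.06414715] 54.45555715065662
selector_axis top [[241.8 235.8]]
selector_axis side [[280.1 211. ]]
stop_hinge top [[272.  214.7]]
stop_hinge side [[272.5 199. ]]
stop_stud top [[246.7 212.2]]
stop_stud side [[263.1 197.2]]
selector_post top [[220.3 234.1]]
selector_post side [[272.4 208.1]]
axis [ 0.45749517 -0.04930745  0.056     ] post [0.46142695 0.00936553 0.086     ] 0.058804567806578084
terra_cup [[0.427, 0.213, 0.0]]
clay_lump_1 [[0.467, -0.385, 0.0], [0.698, -0.273, 0.0]]
0.95
```

View pics/z1.png

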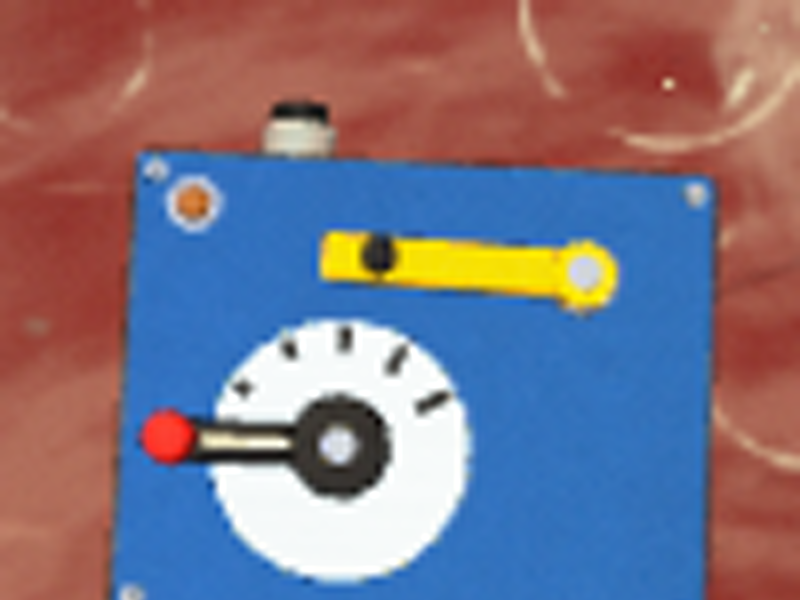

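The lever stands on off: all five black bars are visible and the white bar is hidden under the lever. I'll check the box pose against the visible tops of the pivots.

```bash
python3 - <<'E'
from h import *
b=np.load("box.npy")
L=np.array([(-.02,.025,.080),(.04,-.053,.080),(.04,.015,.092),(-.02,.080,.094)])
px=np.array([(340,445),(585,271),(378,255),(167,436)])/8+[200,180]-.44
print((proj("top",b2w(b,L))-px).round(2))
r=least_squares(lambda x:(proj("top",b2w(x,L))-px).ravel(),b); print(b,r.x,r.fun.round(2))
np.save("box2.npy",(r.x+b)/2)
b=(r.x+b)/2
print(b2w(b,L).round(4))
# candidate ik
a=b[2]
for n,(x,y) in dict(preStud=(.015,.015)).items():
  for psi in np.arange(-180,180,45):
    t=a+np.deg2rad(psi); q=[np.cos(t/2),np.sin(t/2),0,0]
    p=b2w(b,(x,y,.12))[0]
    s=inverse_kinematics(p,q); print(psi,None if s is None else np.round(s,2))
print(read_time_s())
E
```

```text
[[-0.4   0.09]
 [-0.11  0.27]
 [-0.13  0.49]
 [-0.37 -0.11]]
[ 0.47585146 -0.0755381  -0.06414715] [ 0.47645877 -0.07629957 -0.05533683] [-0.05 -0.07  0.05 -0.15  0.02  0.29 -0.02 -0.08]
[[ 0.4577 -0.0498  0.08  ]
 [ 0.5129 -0.1312  0.08  ]
 [ 0.517  -0.0633  0.092 ]
 [ 0.461   0.0051  0.094 ]]
-180 [ 0.63  0.34 -0.66  2.04  0.27  0.85  1.33]
-135 [ 1.07  0.61 -1.24  2.03  0.69  1.01  1.78]
-90 [-1.02  0.76  1.38  2.11 -0.88  1.07 -2.38]
-45 [ 0.26  0.28 -0.25  2.06  0.09  0.82 -2.45]
0 [ 0.35  0.29 -0.34  2.06  0.13  0.82 -1.7 ]
45 [ 0.42  0.3  -0.43  2.05  0.16  0.83 -0.94]
90 [ 0.49  0.31 -0.5   2.05  0.2   0.83 -0.18]
135 [ 0.55  0.32 -0.57  2.05  0.23  0.84  0.58]
0.95
```

The two pose estimates agree within 1 mm, so I'll swing the stop arm, turning the tool with it.

```bash
cat >> h.py <<'E'
BOX=np.load("box2.npy")
def pose(center,R,back_,th,ztip):
    "finger centre behind the pushed pin; tool x antiparallel to the tangent"
    d=np.array([np.sin(th),np.cos(th)]); t=np.array([np.cos(th),-np.sin(th)])
    c=np.array(center)+R*d-back_*t
    p=b2w(BOX,(c[0],c[1],ztip+.019))[0]; y=BOX[2]+np.pi-th
    return p,[np.cos(y/2),np.sin(y/2),0,0]
H=(.04,-.053); S=(-.02,.025)
def snap(n):
    for c in("top","side"):
        im=read_camera(c)[:,:,::-1]
        im=im[170:270,190:310] if c=="top" else im[160:250,220:340]
        cv2.imwrite(f"pics/{n}_{c}.png",cv2.resize(im,None,fx=6,fy=6,interpolation=cv2.INTER_CUBIC))
E
python3 - <<'E'
from h import *
move_gripper(0.0,20); print("gap",read_finger_gap())
p,q=pose(H,.068,.025,0,.20); move_ptp(p,q)
print(read_time_s(),read_eef_pos(),p)
p,q=pose(H,.068,.025,0,.079); movel(p,q,speed=.1)
print(read_time_s(),np.round(read_ft_force(),1),read_eef_pos()-p)
snap("a1"); print(np.round(read_qpos(),2))
E
```

```text
gap -0.00012137959533624772
3.8167 [ 0.49216567 -0.06317474  0.21903515] [ 0.49202395 -0.06184119  0.219     ]
5.175 [-0.1 -0.5  0. ] [ 7.27054560e-04 -4.94041467e-05  7.11070228e-04]
[ 0.58  0.37 -0.61  2.06  0.29  0.8   1.31]
```

View pics/a1_top.png

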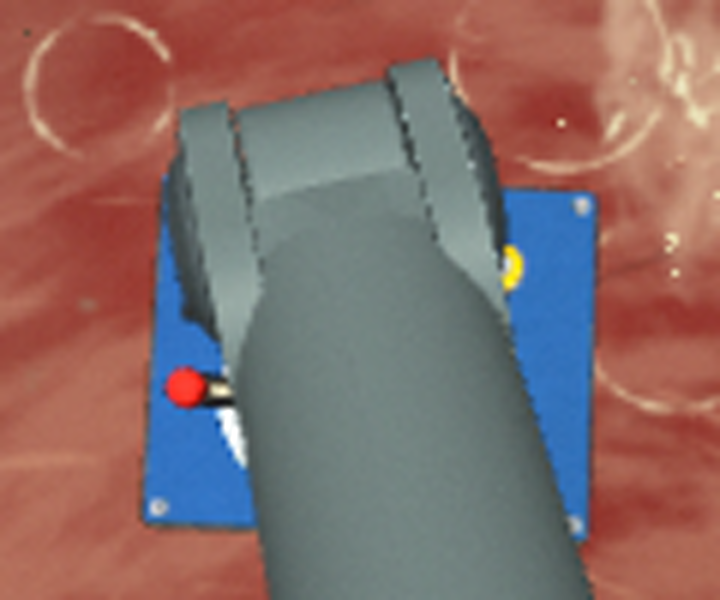

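View pics/a1_side.png

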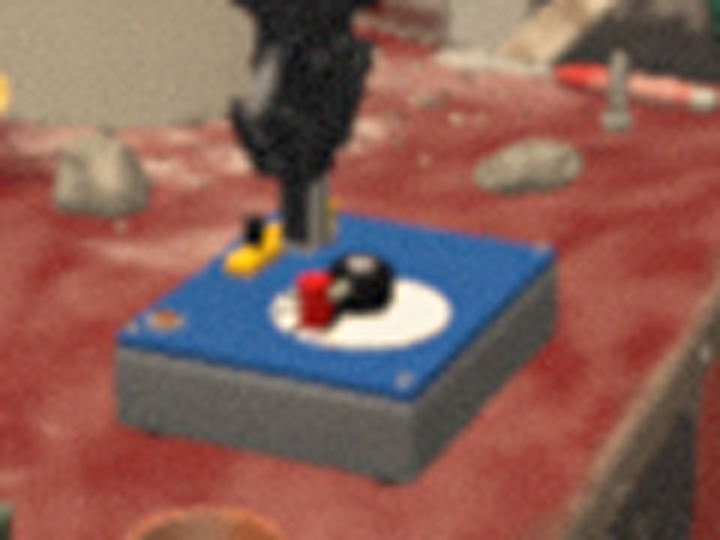

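In the side view the closed fingertips sit at (305,245), on the robot side of the black stud at (255,232) and clear of the hub. The top view is blocked by the arm. Now I'll push.

```bash
python3 - <<'E'
from h import *
for th in list(np.arange(0,1.7,.14))+[1.72]:
    p,q=pose(H,.068,.017,th,.079); movel(p,q,speed=.06)
    print(round(th,2),round(read_time_s(),2),np.round(read_ft_force(),1))
pause(.3)
snap("a2")
print(tip_of("side","stop_stud")[:2], proj("side",b2w(BOX,(H[0]+.068*np.sin(1.8),H[1]+.068*np.cos(1.8),.086))))
E
```

```text
0.0 5.56 [0.7 0.2 0. ]
0.14 5.88 [0.7 0.2 1.1]
0.28 6.19 [0.7 0.2 0.6]
0.42 6.51 [-0.5 -0.   0.2]
0.56 6.83 [-0.3 -0.1 -0.2]
0.7 7.14 [0.2 1.  0.7]
0.84 7.46 [-0.6 -0.1 -0.6]
0.98 7.78 [-0.5 -0.1 -0.2]
1.12 8.09 [ 0.1 -0.3  0.7]
1.26 8.41 [-1.1  1.   0.7]
1.4 8.72 [-0.8  0.7 -0.6]
1.54 9.04 [ 0.1 -0.1 -0.5]
1.68 9.36 [ 0.2 -0.3 -0.2]
1.72 9.61 [-0.6  1.1  1.1]
[{'at': [255.2, 188.3], 'confidence': 0.48}] [[255.39412617 185.32976311]]
```

View pics/a2_side.png

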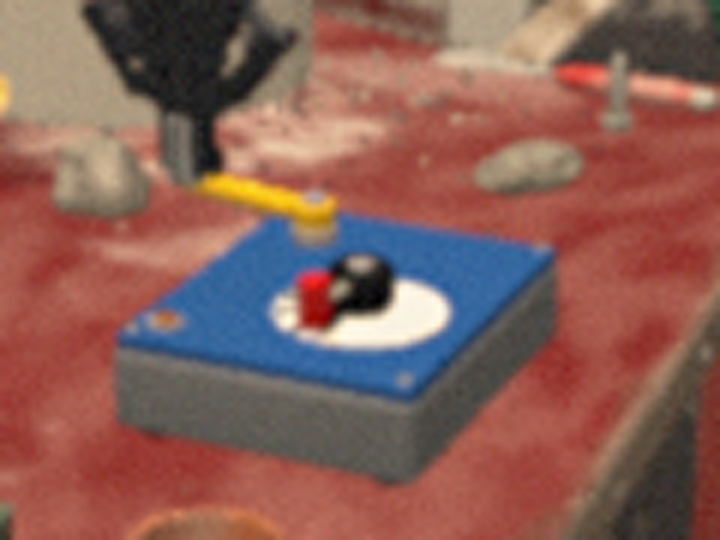

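The arm has swung out, with its bar now pointing away past the far edge. I'll back off and check the angle before touching the selector.

```bash
python3 - <<'E'
from h import *
p,q=pose(H,.068,.04,1.72,.079); movel(p,q,speed=.1)
p,q=pose(H,.068,.04,1.72,.16); movel(p,q,speed=.15)
p,q=pose(S,.055,.032,0,.13); move_ptp(p,q)
snap("a3"); print(read_time_s())
for c in("top","side"):
    print(tip_of(c,"stop_stud")[:2])
    for t in(1.2,1.5,1.6,1.8): print(c,t,proj(c,b2w(BOX,(H[0]+.068*np.sin(t),H[1]+.068*np.cos(t),.086))).round(1))
E
```

```text
12.5667
[{'at': [280.4, 184.3], 'confidence': 0.73}]
top 1.2 [[264.3 188.9]]
top 1.5 [[271.9 187.6]]
top 1.6 [[274.4 187.7]]
top 1.8 [[279.5 188.5]]
[{'at': [255.1, 186.3], 'confidence': 0.67}, {'at': [279.6, 213.8], 'confidence': 0.47}]
side 1.2 [[250.6 189.5]]
side 1.5 [[252.1 187.2]]
side 1.6 [[253.  186.6]]
side 1.8 [[255.4 185.3]]
```

View pics/a3_top.png

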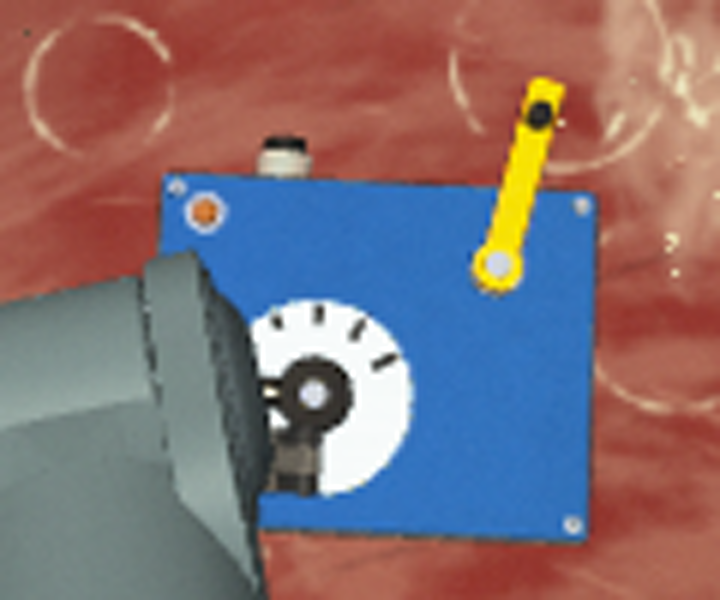

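View pics/a3_side.png

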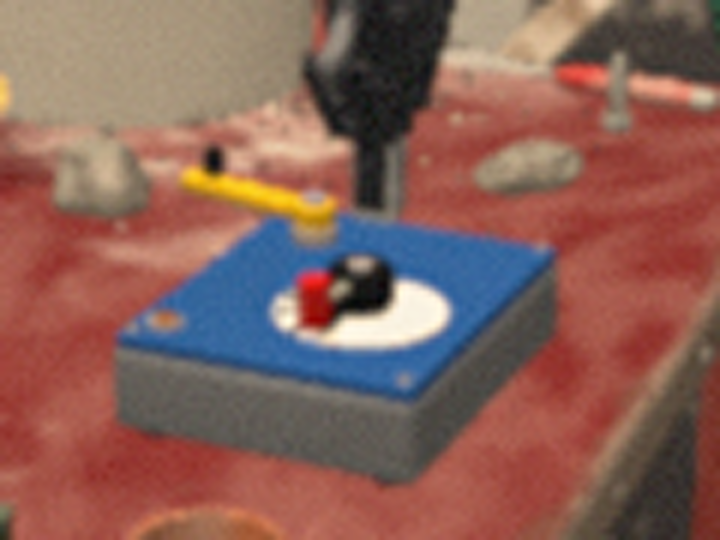

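The stop arm's stud sits at (539,113), and the networks put it at column 280.4, against a predicted 279.5 for 1.80 rad. The arm is home. The fingers don't look quite where I expect, so I'll check that before descending.

```bash
python3 - <<'E'
from h import *
p,q=pose(S,.055,.032,0,.13); e=read_eef_pos(); print(e,p,read_tcp_rot(),q,np.round(read_qpos(),2))
t=e.copy(); t[2]-=.019
for c,o in(("top",(190,170)),("side",(220,160))): print(c,(proj(c,t)-o)*6)
E
```

```text
[0.42958646 0.00686983 0.1491191 ] [0.4290244  0.00704318 0.149     ] [3.03007387e-02 9.99540793e-01 1.52132340e-04 2.11216666e-04] [np.float64(0.029866551046283153), np.float64(0.9995538950594909), 0, 0] [ 0.45  0.14 -0.59  2.17  0.1   0.86  1.31]
top [[171.34921361 455.78191098]]
side [[377.75030847 210.73073978]]
```

The fingertips are where commanded; the side view matches the prediction of (378,211). The dark item in the top view is the gripper body. Next I'll descend and push slowly to about 1.45 rad, past the 2→3 midpoint, and then look.

```bash
python3 - <<'E'
from h import *
p,q=pose(S,.055,.032,0,.067); movel(p,q,speed=.1)
print(np.round(read_ft_force(),1))
for th in np.arange(0,1.46,.1):
    p,q=pose(S,.055,.0195,th,.067); movel(p,q,speed=.03)
    print(round(th,2),round(read_time_s(),2),np.round(read_ft_force(),1))
pause(.2); snap("b1")
P=lambda c,t:proj(c,b2w(BOX,(S[0]+.055*np.sin(t),S[1]+.055*np.cos(t),.086)))[0].round(1)
print([ (c,tip_of(c,"selector_post")[:1]) for c in("top","side")]); print([(t,P("top",t),P("side",t)) for t in(1.047,1.571,2.094)])
E
```

```text
[-0.1  0.1  0.5]
0.0 14.02 [-0.6  0.  -0.2]
0.1 14.36 [-2.2  0.3  0.9]
0.2 14.7 [-0.6  0.6  0.2]
0.3 15.04 [-0.1 -0.4 -0.3]
0.4 15.38 [-0.3  0.4 -1. ]
0.5 15.72 [-0.4 -0.3  0.2]
0.6 16.07 [-3.   0.1  2.4]
0.7 16.41 [-1.   0.8 -0.7]
0.8 16.75 [-0.1  0.5  0. ]
0.9 17.09 [ 0.1 -0.5  0.2]
1.0 17.43 [-0.   0.4 -0.6]
1.1 17.77 [-1.4  1.2  1. ]
1.2 18.12 [-0.9  1.6 -0. ]
1.3 18.46 [-0.1 -0.1 -0.7]
1.4 18.8 [-0.2  0.8  0.2]
[('top', []), ('side', [{'at': [263.7, 198.1], 'confidence': 0.7}])]
[(1.047, array([232.1, 216.2]), array([261.4, 202.1])), (1.571, array([242.8, 213.8]), array([263.1, 198.5])), (2.094, array([253.3, 217.1]), array([269.2, 195.9]))]
```

View pics/b1_top.png

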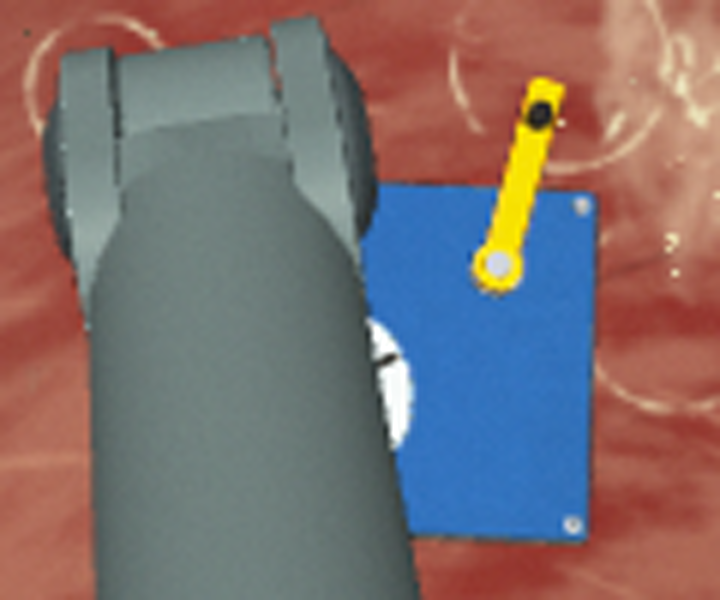

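View pics/b1_side.png

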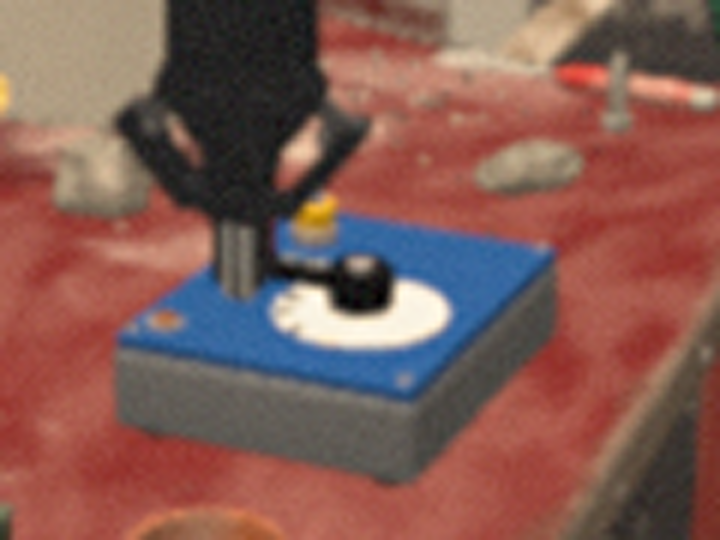

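The side view shows the lever at the third click: the network puts the post at (263.7,198.1) against (263.1,198.5) predicted. The forces also rose once per click, so I'll push on one more.

```bash
python3 - <<'E'
from h import *
for th in (1.5,1.6,1.7,1.8,1.88,1.95):
    p,q=pose(S,.055,.0195,th,.067); movel(p,q,speed=.025)
    print(round(th,2),round(read_time_s(),2),np.round(read_ft_force(),1))
pause(.3)
p,q=pose(S,.055,.032,1.95,.067); movel(p,q,speed=.08)
p,q=pose(S,.055,.032,1.95,.16); movel(p,q,speed=.15)
p,_=pose(S,.055,.032,1.95,.22); move_ptp([.42,-.30,.25],q)
snap("b2")
P=lambda c,t:proj(c,b2w(BOX,(S[0]+.055*np.sin(t),S[1]+.055*np.cos(t),.086)))[0].round(1)
print([ (c,tip_of(c,"selector_post")[:1],tip_of(c,"stop_stud")[:1]) for c in("top","side")]); print([(t,P("top",t),P("side",t)) for t in(1.571,2.094,2.618)])
for n in("terra_cup","clay_lump_1"): print(n,[back("top",d["at"],0).round(3).tolist() for d in tip_of("top",n)])
print(read_time_s())
E
```

```text
1.5 19.58 [-0.6  1.   0.4]
1.6 19.97 [-0.2  1.6  0.1]
1.7 20.35 [0.2 2.3 0.9]
1.8 20.73 [ 0.8 -0.5  0. ]
1.88 21.07 [-0.   0.5  0.2]
1.95 21.38 [0.  0.5 0.6]
[('top', [{'at': [254.1, 220.7], 'confidence': 0.79}], [{'at': [277.6, 187.6], 'confidence': 0.72}]), ('side', [{'at': [266.0, 195.2], 'confidence': 0.59}], [{'at': [252.8, 185.1], 'confidence': 0.55}])]
[(1.571, array([242.8, 213.8]), array([263.1, 198.5])), (2.094, array([253.3, 217.1]), array([269.2, 195.9])), (2.618, array([260.7, 225.2]), array([278.1, 194.7]))]
terra_cup []
clay_lump_1 [[0.693, -0.275, 0.0], [0.469, -0.393, 0.0]]
24.2583
```

View pics/b2_top.png

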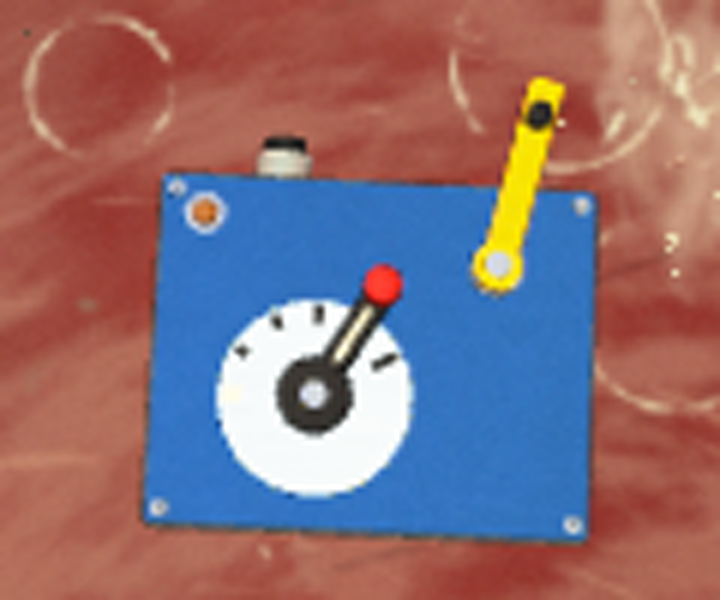

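View pics/b2_side.png

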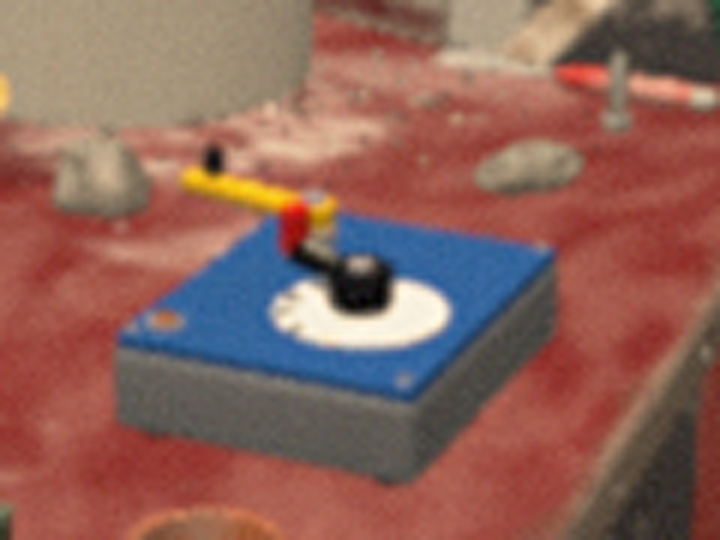

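The top view shows the lever covering the fourth bar, with bars 1, 2, 3 and 5 visible. The stop arm is at its end and the clay hasn't moved. In the side view the cup's rim is where it was. I'll hand the job in.

```bash
python3 - <<'E'
from h import *
read_camera("top"); print([back("top",d["at"],0).round(3).tolist() for d in tip_of("top","terra_cup")])
print(np.round(read_ft_force(),1)); sign_off()
E
```

```text
[[0.426, 0.209, 0.0]]
[-0.2  0.2  0.3]
the job is handed in; nothing more can be done
```

The stop arm is out at its far end and the selector is on the fourth speed. I swung the arm first, then turned the selector clockwise from off, and handed the job in at about 24 s, with the robot clear of everything.

- **Stop arm:** In the last top picture it stands at about 1.80 rad, its end stop. The first network reading of the stud after the swing was about 4 pixel rows off the prediction for 1.80. The last reading was within 2 pixels in the top view and 3 in the side view.
- **Selector:** The lever covers the fourth bar, and bars 1, 2, 3 and 5 are visible. The networks put the post 3 to 4 pixels from the fourth-speed position in both views, nearer to it than to third or fifth.
- **Clay and cup:** Measured positions changed by at most 8 mm for the clay and 4 mm for the cup, which is about the networks' scatter. The cup was missed in one network call and found in the next.
- **Forces:** Wrist force readings, taken after each short move, stayed below 4 N.

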